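# Check a storage chest's two spring bolts and tag it

## Task

Check the two spring bolts on the storage chest's lid, the orange one first and then the blue one: push its tab slowly along its track, away from the front edge, until it clicks over and stays there, but push with no more than about 12 N (never 15 N); a bolt that has not gone over at 12 N is too stiff, so let it spring back and leave it. Then take the right tag plug from the plywood rack and seat it fully in the white socket on the lid: green if both bolts clicked over, yellow if only one did, red if neither did. Leave the other two tags in the rack and do not disturb the other things.

Things in the scene. Friction and masses are not known exactly. Their poses are not given: they have to be found in the camera images.
- chest: Grey storage chest, fixed, 206 (x) x 326 (y) x 80 mm high. Origin: centre of its underside. Its x axis is the direction in which both bolts are pushed, from the front edge (at x = -103 mm) to the back; z up. The lid's flat top is 80 mm above the origin. The latches stand near the front edge, either side of the middle (in either order).
- latch_orange: Latch with the orange tab, fixed on the lid: dark base plate 115 x 44 x 3 mm with two keepers (bridges 42 mm wide, 17 mm high, centred 48 mm before and behind the origin). Origin: centre of its underside, on the lid top; same axes as the chest.
- tab_orange (a point): Centre of the front face of the orange tab, the face to push in the chest's +x; moves with the bolt. The tab is an upright plate 8 mm thick (x), 40 mm wide (y), spanning 12 to 48 mm above the lid; between tab and front keeper lie 38 mm where only the bolt bar (13 mm above the lid) is below.
- bolt_orange (a joint): Travel of the orange bolt in m along the chest's +x: 0 at rest, stop at 0.020. The resistance (any place on the tab) starts at about a fifth of its peak, rises to the peak at about 7.5 mm, then falls to nothing at 16 mm; from there the bolt snaps by itself to the stop and stays (clicked over). Let go before 16 mm it springs back to 0. The peak differs between bolts and from day to day, from about 4 to 25 N, and cannot be seen. The stop is hard: do not push on against it.
- latch_blue: Latch with the blue tab, the same in all else as the orange one.
- tab_blue (a point): Centre of the front face of the blue tab; as for the orange one.
- bolt_blue (a joint): Travel of the blue bolt in m; as for the orange one, with its own peak force.
- socket (a point): Mouth centre of the round hole in the white socket block (56 x 56 x 24 mm) on the lid behind the middle; z up. The hole is 19 mm wide and 24 mm deep; the mouth is 104 mm above the chest's underside, 50 mm behind its middle.
- rack: Plywood tag rack, fixed, 210 (x) x 56 (y) x 30 mm, origin at the centre of its underside; three 19 mm holes in a row along its x axis, 70 mm apart, one tag in each in any order.
- tag_green: Green tag plug, 40 g, standing in the rack: shank 16 mm wide and 20 mm long, a collar 34 mm wide from 20 to 24 mm, a round grip knob 22 mm wide from 24 to 58 mm. Origin: bottom centre of the shank, z up along it. Seated, the collar lies on the socket's or rack's top, the origin 20 mm below the hole's mouth.
- tag_yellow: Yellow tag plug, 40 g, standing in the rack: shank 16 mm wide and 20 mm long, a collar 34 mm wide from 20 to 24 mm, a round grip knob 22 mm wide from 24 to 58 mm. Origin: bottom centre of the shank, z up along it. Seated, the collar lies on the socket's or rack's top, the origin 20 mm below the hole's mouth.
- tag_red: Red tag plug, 40 g, standing in the rack: shank 16 mm wide and 20 mm long, a collar 34 mm wide from 20 to 24 mm, a round grip knob 22 mm wide from 24 to 58 mm. Origin: bottom centre of the shank, z up along it. Seated, the collar lies on the socket's or rack's top, the origin 20 mm below the hole's mouth.
- tin: Small round tin with a blue lid, 50 mm wide, 29 mm high, standing on the chest lid behind a latch. Bystander; origin: centre of its underside.
- screwdriver: Screwdriver lying outside the rack. Bystander; origin: underside, on its long axis x.
- carton: Small cardboard box, 100 x 70 x 60 mm, to the robot's left. Bystander; origin: centre of its underside.
- can: Metal can with a yellow label, 66 mm wide, 100 mm high, left of the chest. Bystander; origin: centre of its underside.
Not all that is in view belongs to the job. Leave any black look-alike of the tag_red alone.

How it is judged:
On the way, in this order (a step that is already met when the one before it is completed fails the run):
1. orange bolt tested: clicked over, or its tab pushed with at least 10 N without going over ((value of joint bolt_orange above 0.017 m or (contact force between the fingers and latch_orange above 10 N and value of joint bolt_orange above 0.0007 m))), for 0.15 s.
2. blue bolt tested: clicked over, or its tab pushed with at least 10 N without going over ((value of joint bolt_blue above 0.017 m or (contact force between the fingers and latch_blue above 10 N and value of joint bolt_blue above 0.0007 m))), for 0.15 s.
At the end, for the whole second after the job is handed in: Each bolt is over (travel above 17 mm) or back (below 6 mm). The matching tag (green: both over, yellow: one, red: none) is at rest in the socket: within 5 mm of its centre, 16 mm deep or more, tilt below 0.12 rad. The other tags are within 20 mm of their starts (((value of joint each of bolt_orange, bolt_blue above 0.017 m and (horizontal distance between tag_green and socket below 0.005 m and z of tag_green in the frame of socket below -0.016 m and angle between tag_green's own z axis and vertical below 0.12 rad and linear speed of tag_green below 0.02 m/s and distance of each of tag_yellow, tag_red from where it was at the start of the episode below 0.02 m)) or (((value of joint bolt_orange above 0.017 m and value of joint bolt_blue below 0.006 m) or (value of joint bolt_orange below 0.006 m and value of joint bolt_blue above 0.017 m)) and (horizontal distance between tag_yellow and socket below 0.005 m and z of tag_yellow in the frame of socket below -0.016 m and angle between tag_yellow's own z axis and vertical below 0.12 rad and linear speed of tag_yellow below 0.02 m/s and distance of each of tag_green, tag_red from where it was at the start of the episode below 0.02 m)) or (value of joint each of bolt_orange, bolt_blue below 0.006 m and (horizontal distance between tag_red and socket below 0.005 m and z of tag_red in the frame of socket below -0.016 m and angle between tag_red's own z axis and vertical below 0.12 rad and linear speed of tag_red below 0.02 m/s and distance of each of tag_green, tag_yellow from where it was at the start of the episode below 0.02 m)))); the robot touches nothing.
It fails at once if a latch is pushed with more than 15 N (contact force between any of the fingers, the arm and latch_orange above 15 N or contact force between any of the fingers, the arm and latch_blue above 15 N).
It fails at once if a bystander is moved by more than 30 mm (distance of any of tin, screwdriver, carton, can from where it was at the start of the episode above 0.03 m).
It also fails if it takes over 72 s, if anything falls off the work surface, if the arm or the gripper's body presses on something with over 40 N, if the wrist force passes 120 N, or if a joint passes its speed limit or range.

## Robot

A 7-joint arm with a two-finger parallel gripper is mounted at the origin on the work surface. World frame = base frame: x ahead of the robot, y to its left, z up, the work surface at z = 0. Lengths are in m, angles in rad, forces in N, time in s.
With the tool pointing down it reaches from about 0.425 to 0.925 m from the base axis. Payload 6.8 kg.
Tool frame: the origin (TCP) lies between the finger pads; the fingertips stand r.tip_reach ahead of it and the grasp point (between the pads) lies 11 mm behind it (r.tip_reach is the distance from the TCP to the fingertips, in m); z points along the fingers, y is the direction in which the jaws open and shut (so a half turn about z gives the same grasp; the last joint's range is limited). The gripper opens to 85 mm and grips with 20 to 120 N. Pads are 22 mm wide; open, the fingers measure 114 mm over their backs; the gripper's body (76 mm by 85 mm) begins 54 mm behind the grasp point. The pads swing forward as they close: fully open they stand 13 mm farther back than shut.
Start: joints at [1.039, 0.477, 0.022, 1.555, -0.011, 1.109, -0.083], TCP at [0.278, -0.615, 0.239] pointing down, gripper open.
Joint ranges: [-2.96, 2.96], [-0.34, 2.1], [-1.41, 1.46], [0.24, 2.44], [-1.37, 4.51], [0.17, 1.92], [-2.96, 2.96]. Speed limits (rad/s): [2.39, 2.39, 3.14, 3.14, 3.14, 3.14, 3.14].

## Interface

Orientations are given as a rotation vector (axis times angle).
In Python, from bench import r, eyes, spotter gives the robot as it stands.
- The arm moves only by the tool carry_out, never from a script. Its argument "series" is text: rows parted by semicolons, each of 5 numbers parted by spaces: the shift along the tool's x, y, z in cm, then the turn about the tool's z in rad, then the opening, from 0 (shut) to 1 (fully open). In form: x y z yaw gripper; .... A call has 1 to 8 rows; each row shifts and turns the commanded pose from where the row before left it, along the tool's axes as they then stand; what a row does not reach is not made up. A row lasts 1/8 s, in which the tool goes at most 62.5 mm and 10.7 degrees, less where a joint would pass 70% of its speed; a pose out of reach is approached as far as the arm can. A call with a gripper value outside its range is refused whole. The fingers move at their own pace and stop on an object; "grip_force" is the grip in N (left out, the last holds). Time passes only in rows, so rows that do not move let the fingers close. It gives the time, the measured TCP pose, the force and the opening at its end, in the units of the state.
- r.get_obs(): the state, without advancing time (a new reading comes with each control period).
- eyes.grab_frame(name): name is "side" or "top"; returns a dict with "color" (420x560x3 uint8, blue, green, red), "intrinsics" (3x3 intrinsics, pixels), "D" ([k1, k2, p1, p2, k3] as OpenCV has them; the pictures are not rectified), "R" (3x3) and "t" (3): a world point X has camera coordinates R X + t. Camera axes: x right, y down, z forward; pixel columns grow to the right and rows downward; lengths in m; the calibration is good to about 2 mm. A picture is of the moment at which its call begins. There is no depth.
- r.hand_in(): hands the job in, once; it reports no verdict.
Trained networks look in a picture, given as the dict that the camera call returned (one of the last four; its "shot" number tells which), for a name from the list of things; names that differ only in an ending like _2 or _b are one class to them, and where a whole thing is asked for, a point or a joint stands for the part that bears it (a point fixed in the world has none). Each returns a list of dicts, best first, with "confidence" (0 to 1); they miss things now and then, are a little off and sometimes report something else, mostly with a low value. They report only what shows in the picture. A call takes as long as a camera call. They do not tell look-alikes from the thing itself.
- spotter.search_frame(picture, query): "uv" ([column, row] in pixels, amid what is visible of it).
- spotter.trace(picture, query): "pixels" (420x560 bool, what is visible of it) and "uv" ([column, row] in pixels, amid what is visible of it).
- spotter.mark_of(picture, query): "uv" ([column, row] in pixels: a listed point, or the origin of a listed thing).
The state is a dict: "clock": time; "joints": joint angles; "qvel": joint speeds; "tau": joint torques, N m; "tcp_pos": TCP position; "orientation": TCP orientation; "contact_force": force on the tool from outside, world axes, zero at the start; "moment": the same for the moment, N m; "grip_width": finger opening in m.
Only numpy, scipy, OpenCV 4.12 (cv2) and the standard library are available. Lean on these libraries where they do the work, as an engineer would, in place of code of your own. Each camera call takes 0.05 s, during which the arm holds its last target.

## Working session

There is one attempt and no reset: what is moved stays moved. The work goes in short steps, Python scripts to look and compute and a tool call to move; the robot and the scene stay as the last step left them, time stands still between calls to the robot, and variables do not carry over. Pictures are saved under pics/ and viewed, and the job is handed in when it is done.

Besides the shell and the picture viewer there is one more tool, called after ">>>" as name(argument=value, ...), one argument or row to a line, values as JSON. carry_out: Moves the arm, as the interface text tells. Its arguments: {"type":"object","properties":{"series":{"type":"string"},"grip_force":{"type":"number"}},"required":["series"]}

```bash
ls; mkdir -p pics; python3 - <<'E'
from bench import r, eyes, spotter
import cv2
print(r.get_obs(), r.tip_reach)
for n in ["side","top"]:
    f=eyes.grab_frame(n); cv2.imwrite(f"pics/{n}0.png",f["color"])
    print(n,f["intrinsics"],f["D"],f["R"],f["t"])
E
```

```text
pics
{'clock': 0.0, 'joints': array([ 1.03889471,  0.47777433,  0.022358  ,  1.55646244, -0.01151666,
        1.10928209, -0.08308518]), 'qvel': array([-0.00056133, -0.00079051, -0.00101666, -0.00055611, -0.00123073,
        0.00067391, -0.00042842]), 'tau': array([ 5.69169042e-04, -5.96438026e+01,  1.60820212e+00, -2.81188560e+01,
        1.24907828e-02,  9.44960833e-03, -1.49252395e-05]), 'tcp_pos': array([ 0.27732346, -0.61476663,  0.23833869]), 'orientation': array([-3.06963196e+00, -6.60391508e-01,  7.86187911e-04]), 'contact_force': array([-0.48251029,  0.21445146, -0.576569  ]), 'moment': array([ 0.01272433, -0.01163094,  0.01798896]), 'grip_width': 0.08546333095102653} 0.008
side [[497.54215356   0.         275.3465048 ]
 [  0.         497.54215356 208.87688575]
 [  0.           0.           1.        ]] [-0.12275202  0.          0.          0.          0.        ] [[ 9.97003391e-01 -7.73570723e-02 -3.47779991e-04]
 [-5.60728635e-02 -7.19573764e-01 -6.92148418e-01]
 [ 5.32923219e-02  6.90093821e-01 -7.21755115e-01]] [-0.54142109  0.05976345  1.44567246]
top [[533.64892865   0.         279.11614027]
 [  0.         533.64892865 208.71174669]
 [  0.           0.           1.        ]] [-0.20565351  0.          0.          0.          0.        ] [[ 0.06155275 -0.99809833 -0.00331464]
 [-0.9757733  -0.05947675 -0.21054449]
 [ 0.20994696  0.01619392 -0.97757866]] [-0.05156839  0.55167791  1.51639106]
```

View pics/side0.png

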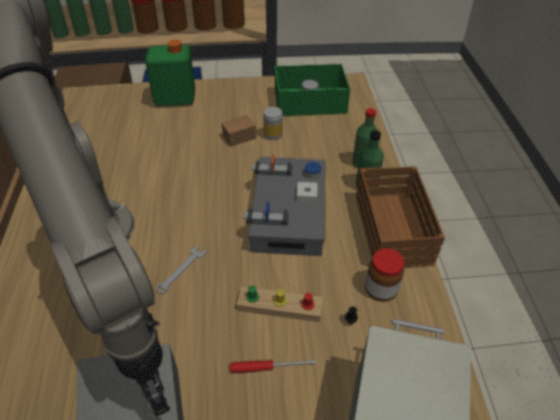

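View pics/top0.png

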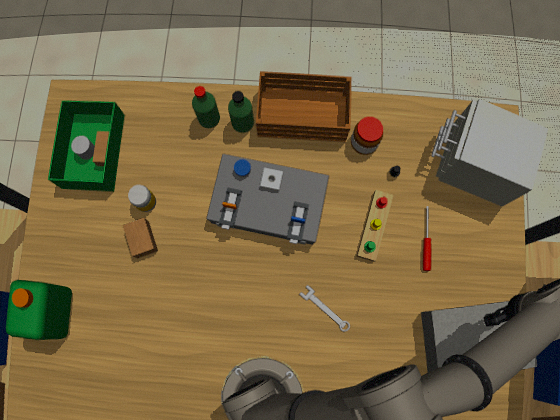

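```bash
cat > h.py <<'E'
import numpy as np, cv2
from bench import r, eyes, spotter
from scipy.spatial.transform import Rotation as Ro
def ray(f,uv):
    p=cv2.undistortPoints(np.array([[uv]],float),f["intrinsics"],np.array(f["D"]))[0,0]
    R=np.array(f["R"]);t=np.array(f["t"])
    return -R.T@t, R.T@np.array([p[0],p[1],1.])
def atz(f,uv,z):
    c,d=ray(f,uv); return c+d*(z-c[2])/d[2]
def tri(fs,uvs):
    A=np.zeros((3,3));b=np.zeros(3)
    for f,uv in zip(fs,uvs):
        c,d=ray(f,uv);d=d/np.linalg.norm(d);P=np.eye(3)-np.outer(d,d);A+=P;b+=P@c
    return np.linalg.solve(A,b)
def proj(f,X):
    p,_=cv2.projectPoints(np.array(X,float).reshape(-1,1,3),cv2.Rodrigues(np.array(f["R"]))[0],np.array(f["t"]),f["intrinsics"],np.array(f["D"]))
    return p[:,0]
E
python3 - <<'E'
from h import *
s=eyes.grab_frame("side");t=eyes.grab_frame("top")
for q in ["chest","latch_orange","tab_orange","latch_blue","tab_blue","socket","rack","tag_green","tag_yellow","tag_red","tin","screwdriver"]:
    a=spotter.mark_of(s,q);b=spotter.mark_of(t,q)
    print(q,[(np.round(x["uv"],1),round(x["confidence"],2)) for x in a[:3]],[(np.round(x["uv"],1),round(x["confidence"],2)) for x in b[:3]], tri([s,t],[a[0]["uv"],b[0]["uv"]]).round(4) if a and b else None)
print(r.get_obs()["clock"])
E
```

```text
chest [(array([289.3, 212.4]), 0.91), (array([267.7, 214.6]), 0.72)] [(array([266.9, 199.8]), 0.59), (array([379.1, 200.7]), 0.45), (array([373.8, 227.8]), 0.23)] [0.5891 0.0221 0.0015]
latch_orange [(array([274.6, 172.8]), 0.66)] [(array([231.9, 204.9]), 0.78)] [0.5517 0.1206 0.0747]
tab_orange [(array([273.5, 163.9]), 0.81), (array([267.9, 211. ]), 0.37)] [(array([231.7, 208.7]), 0.49)] [0.5407 0.1175 0.1107]
latch_blue [(array([269.3, 218.3]), 0.89)] [(array([296.4, 220.2]), 0.89), (array([368., 247.]), 0.38)] [ 0.5197 -0.07    0.079 ]
tab_blue [(array([269.7, 208.9]), 0.76)] [(array([297.4, 221.8]), 0.63), (array([146.9, 201.6]), 0.57), (array([270.7, 182.8]), 0.21)] [ 0.5148 -0.0716  0.1158]
socket [(array([306.2, 190.6]), 0.83)] [(array([272.1, 180.9]), 0.59), (array([375. , 225.2]), 0.34)] [0.6287 0.0073 0.1015]
rack [(array([278.1, 309.2]), 0.75), (array([267.1, 218.7]), 0.7), (array([312.3, 176. ]), 0.49)] [(array([367.7, 248.3]), 0.68), (array([375.7, 226.2]), 0.6)] [ 0.4969 -0.2953 -0.0366]
tag_green [(array([253.2, 302.8]), 0.67)] [(array([366.4, 248.7]), 0.62), (array([242.5, 171.8]), 0.37)] [ 0.4612 -0.2884 -0.0007]
tag_yellow [(array([279.1, 306.4]), 0.45)] [(array([373.9, 228.3]), 0.44)] [ 0.5253 -0.3085  0.0055]
tag_red [(array([350.3, 324.9]), 0.76), (array([307. , 309.7]), 0.48), (array([305. , 188.5]), 0.42)] [(array([392.9, 176.2]), 0.48), (array([377.6, 201.9]), 0.45)] [ 0.6992 -0.3682 -0.0096]
tin [(array([310.3, 173.7]), 0.77)] [(array([244. , 171.2]), 0.72), (array([375.3, 228.5]), 0.24)] [0.6542 0.092  0.0889]
screwdriver [(array([272.6, 368.3]), 0.94)] [(array([425.1, 238.1]), 0.65), (array([141.1, 236.1]), 0.47)] [ 0.5009 -0.4714 -0.0026]
1.4
```

```bash
python3 - <<'E'
import cv2
t=cv2.imread("pics/top0.png");s=cv2.imread("pics/side0.png")
cv2.imwrite("pics/topc.png",cv2.resize(t[140:260,200:340],None,fx=5,fy=5,interpolation=cv2.INTER_CUBIC))
cv2.imwrite("pics/sidec.png",cv2.resize(s[145:260,235:345],None,fx=5,fy=5,interpolation=cv2.INTER_CUBIC))
cv2.imwrite("pics/rackc.png",cv2.resize(cv2.hconcat([t[180:275,340:440],s[275:370,230:330]]),None,fx=4,fy=4,interpolation=cv2.INTER_CUBIC))
E
```

```text
(no output)
```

View pics/topc.png

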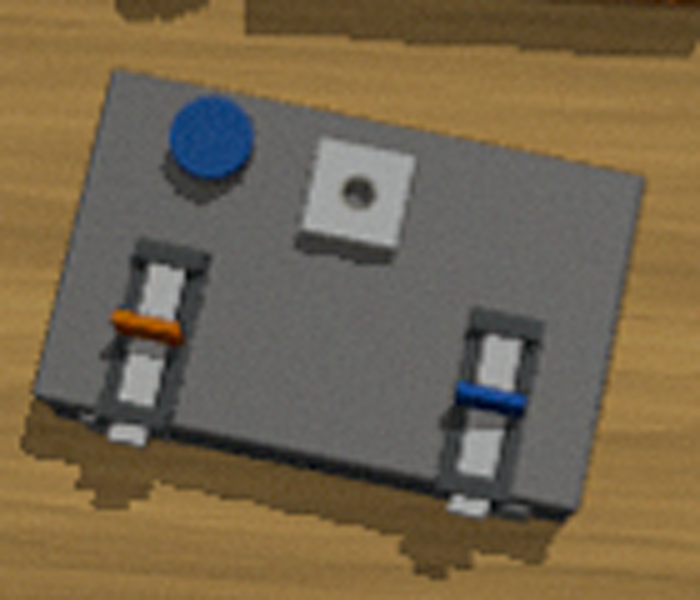

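View pics/sidec.png

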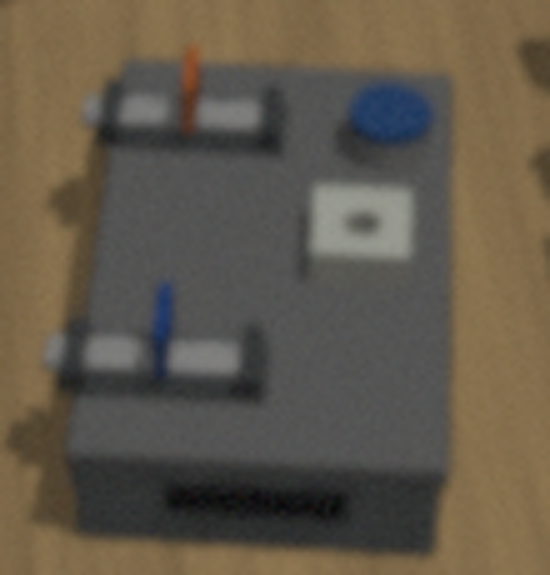

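View pics/rackc.png

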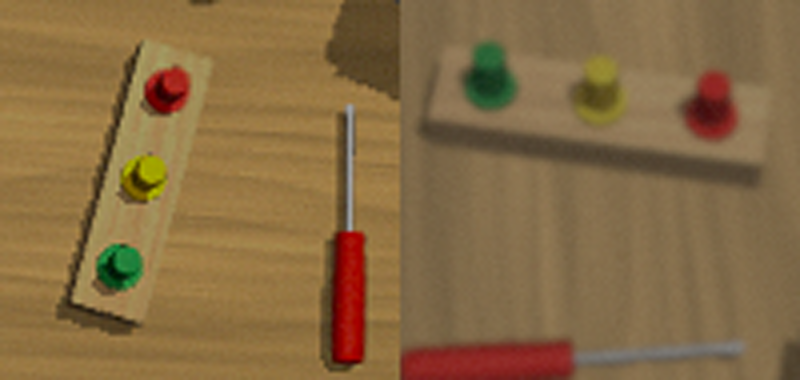

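```bash
python3 - <<'E'
from h import *
from scipy.optimize import least_squares
s=eyes.grab_frame("side");t=eyes.grab_frame("top")
T=lambda x,y:(200+x/5,140+y/5); S=lambda x,y:(235+x/5,145+y/5)
# chest: names->local
C={'bl':(.103,.163,.08),'br':(.103,-.163,.08),'fr':(-.103,-.163,.08),'fl':(-.103,.163,.08),'so':(.05,None,.104)}
ot=[('bl',T(113,70)),('br',T(643,178)),('fr',T(577,512)),('fl',T(38,393)),('so',T(358,192))]
os_=[('bl',S(125,60)),('bl',S(452,73)),('br',S(445,472)),('fr',S(72,462)),('so',S(362,222))]
os_[0]=('fl',S(125,60))
def W(p,l):
    c,q=np.cos(p[2]),np.sin(p[2]); return np.array([p[0]+c*l[0]-q*l[1],p[1]+q*l[0]+c*l[1],l[2]])
def res(p):
    o=[]
    for f,obs in ((t,ot),(s,os_)):
        for n,uv in obs:
            l=C[n]; l=(l[0],p[3],l[2]) if n=='so' else l
            o+=list(proj(f,W(p,l))[0]-uv)
    return np.array(o)
k=least_squares(res,[.59,.02,-.2,0],loss='soft_l1'); p=k.x
print("chest",p.round(4),np.round(k.fun,1)); print("socket",W(p,(.05,p[3],.104)))
for n,ut,us in (("orangetop",T(147,320),S(192,48)),("bluetop",T(490,391),S(165,286))):
    for f,u in((t,ut),(s,us)):
        X=atz(f,u,.128); d=X-[p[0],p[1],0]; c,q=np.cos(p[2]),np.sin(p[2]); print(n,X.round(4),(c*d[0]+q*d[1]).round(4),(-q*d[0]+c*d[1]).round(4))
RT=lambda x,y:(340+x/4,180+y/4); RS=lambda x,y:(230+(x-400)/4,275+y/4)
for n,a,b in (("g",RT(126,257),RS(490,48)),("y",RT(151,170),RS(602,63)),("r",RT(174,82),RS(713,78))):
    print(n,atz(t,a,.068).round(4),atz(s,b,.068).round(4),tri([t,s],[a,b]).round(4))
tc=[RT(145,40),RT(212,62),RT(142,323),RT(72,300)];sc=[RS(770,88),RS(758,163),RS(430,122),RS(445,48)]
for a,b in zip(tc,sc): print(atz(t,a,.03).round(4),atz(s,b,.03).round(4))
o=r.get_obs();print(o["clock"],Ro.from_rotvec(o["orientation"]).as_matrix().round(3))
E
```

```text
chest [ 0.5839  0.0159 -0.1506  0.001 ] [-0.1 -1.3  1.  -1.   0.5 -0.3 -1.6  0.1 -0.1 -0.3 -1.1 -0.3 -0.3  0.3
  0.7  0.9 -2.3 -1.4 -0.5  0.3]
socket [0.63349883 0.00934656 0.104     ]
orangetop [0.544  0.1224 0.128 ] -0.0555 0.0993
orangetop [0.5483 0.142  0.128 ] -0.0541 0.1193
bluetop [ 0.5149 -0.0735  0.128 ] -0.0548 -0.0987
bluetop [ 0.5189 -0.0555  0.128 ] -0.0536 -0.0803
g [ 0.4625 -0.2928  0.068 ] [ 0.4643 -0.2864  0.068 ] [ 0.4629 -0.2915  0.0747]
y [ 0.5281 -0.3095  0.068 ] [ 0.5323 -0.3028  0.068 ] [ 0.5293 -0.3081  0.0747]
r [ 0.5955 -0.3253  0.068 ] [ 0.5988 -0.3192  0.068 ] [ 0.596  -0.3239  0.0743]
[ 0.6362 -0.3093  0.03  ] [ 0.6387 -0.3043  0.03  ]
[ 0.6222 -0.3614  0.03  ] [ 0.6237 -0.3581  0.03  ]
[ 0.4196 -0.3125  0.03  ] [ 0.4244 -0.3128  0.03  ]
[ 0.4339 -0.2595  0.03  ] [ 0.4355 -0.2577  0.03  ]
1.5 [[ 0.912  0.411  0.   ]
 [ 0.411 -0.912 -0.   ]
 [ 0.     0.    -1.   ]]
```

```bash
cat >> h.py <<'E'
def plan(target,yaw,n,grip=0,ny=None):
    """rows to bring tool (down) to target w/ world yaw of tool x"""
    o=r.get_obs(); M=Ro.from_rotvec(o["orientation"]).as_matrix()
    y0=np.arctan2(M[1,0],M[0,0]); dy=(yaw-y0+np.pi)%(2*np.pi)-np.pi; ny=ny or n
    d=(np.array(target)-o["tcp_pos"])*100/n; y=y0; R=[]
    for i in range(n):
        a=-dy/ny if i<ny else 0
        l=np.array([[np.cos(y),np.sin(y),0],[np.sin(y),-np.cos(y),0],[0,0,-1]])@d
        R.append("%.2f %.2f %.2f %.3f %g"%(*l,a,grip)); y-=a
    print("; ".join(R)); print("tilt",M[:,2].round(4),"yaw",y0.round(4),"pos",o["tcp_pos"].round(4),"F",o["contact_force"].round(2),"t",o["clock"],"w",round(o["grip_width"],4))
E
python3 -c "
from h import *
plan((.5197,.1258,.19),-.1506,14,0,7)"
```

```text
3.75 -4.11 0.35 0.082 0; 3.40 -4.41 0.35 0.082 0; 3.03 -4.67 0.35 0.082 0; 2.64 -4.90 0.35 0.082 0; 2.23 -5.10 0.35 0.082 0; 1.80 -5.27 0.35 0.082 0; 1.36 -5.40 0.35 0.082 0; 0.92 -5.49 0.35 0.000 0; 0.92 -5.49 0.35 0.000 0; 0.92 -5.49 0.35 0.000 0; 0.92 -5.49 0.35 0.000 0; 0.92 -5.49 0.35 0.000 0; 0.92 -5.49 0.35 0.000 0; 0.92 -5.49 0.35 0.000 0
tilt [ 0. -0. -1.] yaw 0.4238 pos [ 0.2776 -0.6153  0.2393] F [-0.03  0.19 -0.12] t 1.5 w 0.0855
```

>>> carry_out(
  series="3.7 -4.1 0 0.08 0; 3.4 -4.4 0 0.08 0; 3.0 -4.7 0 0.08 0; 2.6 -4.9 0 0.08 0; 2.2 -5.1 0 0.08 0; 1.8 -5.3 0 0.08 0; 1.4 -5.4 0 0.08 0; 0.9 -5.5 0 0 0",
)

```text
clock: 2.5
tcp_pos: [0.4122, -0.1892, 0.2397]
orientation: [3.134, -0.215, 0.002]
contact_force: [1.2, 0.6, -0.9]
grip_width: -0.0002
```

```bash
python3 -c "
from h import *
plan((.5197,.1258,.19),-.1506,6,0,2)"
```

```text
1.06 -5.45 0.83 0.007 0; 1.02 -5.45 0.83 0.007 0; 0.98 -5.46 0.83 0.000 0; 0.98 -5.46 0.83 0.000 0; 0.98 -5.46 0.83 0.000 0; 0.98 -5.46 0.83 0.000 0
tilt [ 1.1e-03 -5.0e-04 -1.0e+00] yaw -0.1372 pos [ 0.4122 -0.1892  0.2397] F [ 1.2   0.63 -0.91] t 2.5 w -0.0002
```

>>> carry_out(
  series="1 -5.4 0.8 0.013 0; 1 -5.4 0.8 0 0; 1 -5.4 0.8 0 0; 1 -5.4 0.8 0 0; 1 -5 0.8 0 0; 0 0 0 0 0; 0 0 0 0 0",
)

```text
clock: 3.38
tcp_pos: [0.4998, 0.0644, 0.1992]
orientation: [3.132, -0.234, -0.001]
contact_force: [-0.3, -0.3, -0.5]
grip_width: 0.0
```

```bash
python3 -c "
from h import *
plan((.5197,.1258,.15),-.1506,2,0)
s=eyes.grab_frame('side');t=eyes.grab_frame('top')
cv2.imwrite('pics/a1.png',cv2.hconcat([cv2.resize(t[150:250,190:290],None,fx=4,fy=4,interpolation=cv2.INTER_CUBIC),cv2.resize(s[110:210,210:310],None,fx=4,fy=4,interpolation=cv2.INTER_CUBIC)]))
for f in (t,s):
  print(proj(f,r.get_obs()['tcp_pos']+[0,0,-.008]))
"
```

```text
0.53 -3.18 2.46 0.001 0; 0.53 -3.19 2.46 0.001 0
tilt [-4.e-04 -6.e-04 -1.e+00] yaw -0.1492 pos [0.4998 0.0644 0.1992] F [-0.3  -0.3  -0.48] t 3.375 w 0.0Traceback (most recent call last):
  File "<string>", line 5, in <module>
    cv2.imwrite('pics/a1.png',cv2.hconcat([cv2.resize(t[150:250,190:290],None,fx=4,fy=4,interpolation=cv2.INTER_CUBIC),cv2.resize(s[110:210,210:310],None,fx=4,fy=4,interpolation=cv2.INTER_CUBIC)]))
                                                      ~^^^^^^^^^^^^^^^^^
KeyError: (slice(150, 250, None), slice(190, 290, None))
```

>>> carry_out(
  series="0.5 -3.2 1.5 0 0; 0.5 -3.2 1.5 0 0; 0 0 0 0 0; 0 0 0 0 0",
)

```text
clock: 3.98
tcp_pos: [0.5194, 0.1251, 0.1695]
orientation: [3.132, -0.237, 0.0]
contact_force: [-0.5, 0.0, 0.4]
grip_width: 0.0002
```

```bash
cat >> h.py <<'E'
def snap(name,tr,sr,k=4):
    s=eyes.grab_frame('side');t=eyes.grab_frame('top')
    f=lambda im,q:cv2.resize(im[q[1]:q[1]+q[2],q[0]:q[0]+q[2]],None,fx=k,fy=k,interpolation=cv2.INTER_CUBIC)
    cv2.imwrite('pics/'+name,cv2.hconcat([f(t["color"],tr),f(s["color"],sr)]))
    return s,t
E
python3 -c "
from h import *
plan((.5197,.1258,.15),-.1506,2,0)
s,t=snap('a1.png',(190,150,100),(220,110,100))
for f in (t,s):
  print(proj(f,r.get_obs()['tcp_pos']+[0,0,-.008]))
"
```

```text
0.01 -0.04 0.98 -0.000 0; 0.01 -0.04 0.98 -0.000 0
tilt [ 0.    -0.001 -1.   ] yaw -0.1511 pos [0.5194 0.1251 0.1695] F [-0.53  0.01  0.4 ] t 3.975 w 0.0002
[[226.61499783 209.87558358]]
[[263.94114862 149.93220586]]
```

View pics/a1.png

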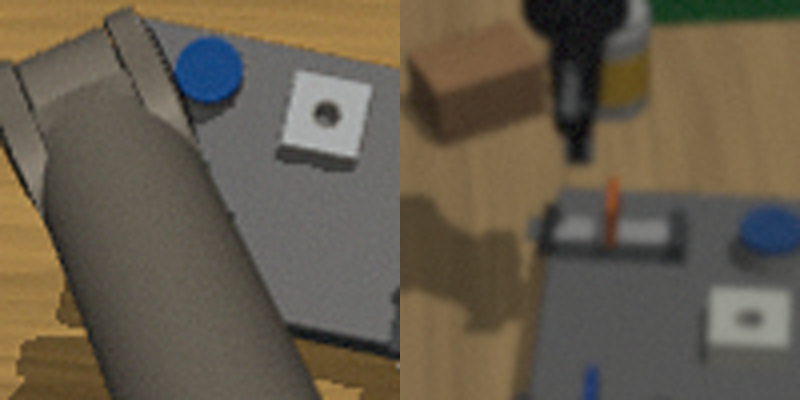

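>>> carry_out(
  series="0 0 1.8 0 0; 0 0 1.8 0 0; 0 0 1.6 0 0; 0 0 0.3 0 0; 0 0 0 0 0; 0 0 0 0 0",
)

```text
clock: 4.82
tcp_pos: [0.5198, 0.127, 0.1148]
orientation: [-3.132, 0.234, -0.001]
contact_force: [0.5, -0.0, 0.3]
grip_width: -0.0002
```

```bash
python3 -c "
from h import *
s,t=snap('a2.png',(190,150,100),(220,110,100))
plan((.5197,.1258,.113),-.1506,2,0)
"
```

```text
0.00 0.06 0.09 0.001 0; 0.00 0.06 0.09 0.001 0
tilt [ 1.1e-03  3.0e-04 -1.0e+00] yaw -0.1492 pos [0.5198 0.1269 0.1149] F [-0.28  0.07  0.35] t 4.925 w 0.0001
```

View pics/a2.png

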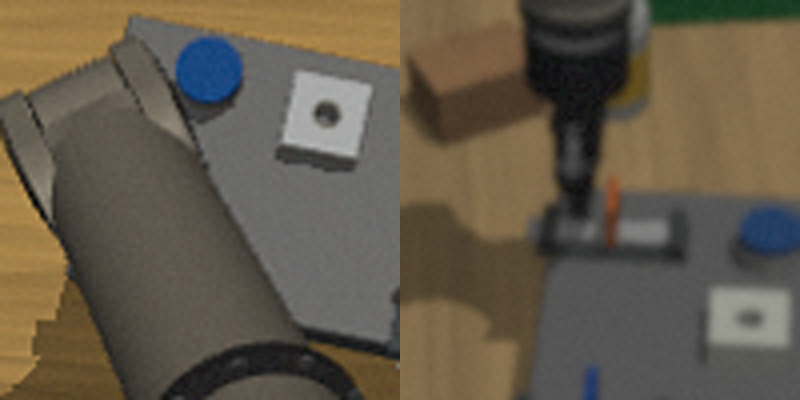

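>>> carry_out(
  series="0.1 0 0 0 0; 0.1 0 0 0 0; 0.1 0 0 0 0; 0.1 0 0 0 0; 0.1 0 0 0 0; 0 0 0 0 0",
)

```text
clock: 5.68
tcp_pos: [0.5244, 0.126, 0.1143]
orientation: [3.133, -0.234, 0.0]
contact_force: [0.4, -0.4, -0.1]
grip_width: 0.0
```

>>> carry_out(
  series="0.1 0 0 0 0; 0.05 0 0 0 0; 0.05 0 0 0 0; 0.05 0 0 0 0; 0 0 0 0 0",
)

```text
clock: 6.3
tcp_pos: [0.5269, 0.1256, 0.1143]
orientation: [3.133, -0.234, 0.0]
contact_force: [0.6, 0.8, -0.4]
grip_width: 0.0001
```

>>> carry_out(
  series="0.05 0 0 0 0; 0.05 0 0 0 0; 0.05 0 0 0 0; 0 0 0 0 0",
)

```text
clock: 6.8
tcp_pos: [0.5283, 0.1254, 0.1143]
orientation: [-3.133, 0.234, 0.0]
contact_force: [0.6, -0.9, 0.1]
grip_width: 0.0001
```

>>> carry_out(
  series="0.05 0 0 0 0; 0.05 0 0 0 0; 0.05 0 0 0 0; 0.05 0 0 0 0; 0 0 0 0 0",
)

```text
clock: 7.42
tcp_pos: [0.5296, 0.1252, 0.1142]
orientation: [3.133, -0.234, -0.002]
contact_force: [-5.5, 0.7, 3.4]
grip_width: -0.0002
```

```bash
python3 -c "
from h import *
plan((.5197,.1258,.113),-.1506,2,0)
s,t=snap('a3.png',(190,150,100),(220,110,100))
plan((.5197,.1258,.113),-.1506,2,0)
"
```

```text
-0.49 0.04 0.06 0.001 0; -0.49 0.04 0.06 0.001 0
tilt [-1.2e-03 -2.0e-04 -1.0e+00] yaw -0.149 pos [0.5296 0.1252 0.1142] F [-5.45  0.7   3.44] t 7.425 w -0.0002
-0.49 0.04 0.06 0.001 0; -0.49 0.04 0.06 0.001 0
tilt [-1.3e-03 -2.0e-04 -1.0e+00] yaw -0.149 pos [0.5296 0.1252 0.1142] F [-4.68  0.38  2.65] t 7.525 w 0.0002
```

View pics/a3.png

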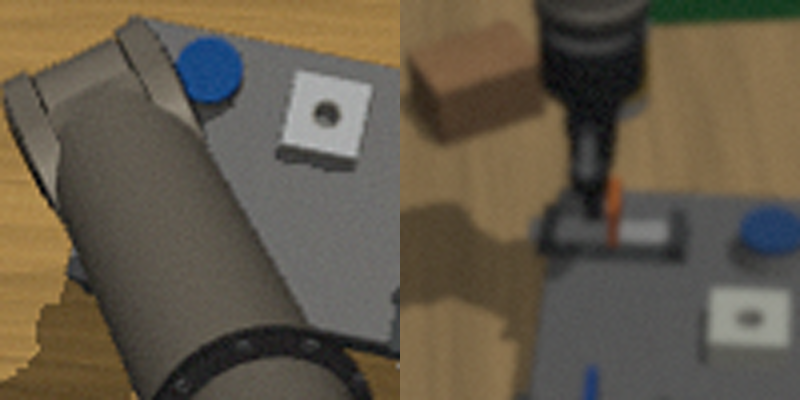

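>>> carry_out(
  series="0.03 0 0 0 0; 0.03 0 0 0 0; 0.03 0 0 0 0; 0 0 0 0 0",
)

```text
clock: 8.02
tcp_pos: [0.5301, 0.1251, 0.1142]
orientation: [3.132, -0.234, -0.003]
contact_force: [-5.9, -0.2, 4.4]
grip_width: -0.0001
```

>>> carry_out(
  series="0 0 -0.05 0 0; 0.03 0 0 0 0; 0.03 0 0 0 0; 0 0 0 0 0",
)

```text
clock: 8.52
tcp_pos: [0.5302, 0.1251, 0.1143]
orientation: [3.132, -0.233, -0.005]
contact_force: [-6.8, 0.9, 2.4]
grip_width: -0.0001
```

>>> carry_out(
  series="0.04 0 0 0 0; 0.04 0 0 0 0; 0.04 0 0 0 0; 0 0 0 0 0",
)

```text
clock: 9.02
tcp_pos: [0.531, 0.125, 0.1142]
orientation: [3.132, -0.233, -0.006]
contact_force: [-8.8, 1.2, 2.6]
grip_width: -0.0
```

>>> carry_out(
  series="0.04 0 -0.02 0 0; 0.04 0 0 0 0; 0 0 0 0 0",
)

```text
clock: 9.4
tcp_pos: [0.5314, 0.125, 0.1142]
orientation: [3.132, -0.233, -0.007]
contact_force: [-8.9, 1.1, 2.8]
grip_width: -0.0
```

>>> carry_out(
  series="0.04 0 -0.02 0 0; 0.04 0 0 0 0; 0 0 0 0 0",
)

```text
clock: 9.78
tcp_pos: [0.5318, 0.1249, 0.1143]
orientation: [3.132, -0.233, -0.008]
contact_force: [-8.9, 1.3, 2.5]
grip_width: -0.0001
```

>>> carry_out(
  series="0.04 0 -0.01 0 0; 0.04 0 0 0 0; 0 0 0 0 0",
)

```text
clock: 10.15
tcp_pos: [0.5322, 0.1248, 0.1143]
orientation: [3.132, -0.232, -0.009]
contact_force: [-9.7, 1.1, 1.0]
grip_width: -0.0006
```

>>> carry_out(
  series="0.04 0 0 0 0; 0.04 0 0 0 0; 0 0 0 0 0",
)

```text
clock: 10.52
tcp_pos: [0.5328, 0.1247, 0.1143]
orientation: [3.132, -0.232, -0.01]
contact_force: [-10.4, 2.2, 4.2]
grip_width: 0.0001
```

>>> carry_out(
  series="0.03 0 -0.03 0 0; 0.02 0 0 0 0; 0 0 0 0 0",
)

```text
clock: 10.9
tcp_pos: [0.5329, 0.1247, 0.1143]
orientation: [3.132, -0.232, -0.011]
contact_force: [-10.7, 2.5, 2.0]
grip_width: -0.0002
```

>>> carry_out(
  series="0.02 0 -0.02 0 0; 0 0 0 0 0",
)

```text
clock: 11.15
tcp_pos: [0.5329, 0.1247, 0.1143]
orientation: [3.132, -0.232, -0.012]
contact_force: [-11.4, 3.1, 1.0]
grip_width: -0.0
```

>>> carry_out(
  series="0.03 0 -0.01 0 0; 0 0 0 0 0; 0 0 0 0 0",
)

```text
clock: 11.52
tcp_pos: [0.5331, 0.1246, 0.1143]
orientation: [3.132, -0.232, -0.012]
contact_force: [-11.0, 2.6, 0.9]
grip_width: -0.0001
```

>>> carry_out(
  series="0.03 0 0 0 0; 0.02 0 0 0 0; 0 0 0 0 0",
)

```text
clock: 11.9
tcp_pos: [0.5334, 0.1246, 0.1143]
orientation: [3.131, -0.232, -0.012]
contact_force: [-11.6, 2.4, 0.8]
grip_width: 0.0001
```

>>> carry_out(
  series="-0.15 0 0 0 0; -0.3 0 0 0 0; -0.4 0 0 0 0; -0.8 0 0 0 0; 0 0 0 0 0; 0 0 0 0 0",
)

```text
clock: 12.65
tcp_pos: [0.5221, 0.1264, 0.1163]
orientation: [-3.132, 0.235, -0.002]
contact_force: [-0.5, -0.2, -0.7]
grip_width: -0.0003
```

```bash
python3 -c "
from h import *
s,t=snap('a4.png',(190,150,100),(220,110,100))
plan((.5197,.1258,.16),-.1506,2,0)
"
```

```text
-0.10 0.05 -2.19 0.001 0; -0.10 0.05 -2.19 0.001 0
tilt [ 1.e-03  2.e-04 -1.e+00] yaw -0.1495 pos [0.5219 0.1264 0.1162] F [-0.39  0.7  -0.26] t 12.75 w 0.0001
```

View pics/a4.png

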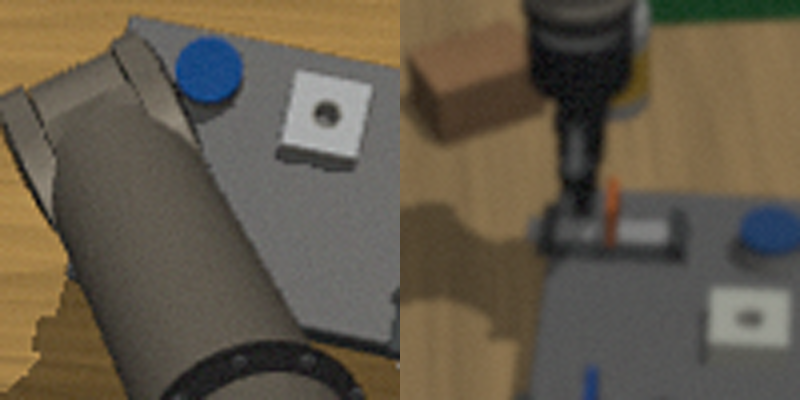

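>>> carry_out(
  series="-0.1 0 -2.5 0 0; 0 0 -2.5 0 0; 0 4.9 0 0 0; 0 4.9 0 0 0; 0 4.9 0 0 0; 0 5 0 0 0; 0 0 0 0 0; 0 0 0 0 0",
)

```text
clock: 13.75
tcp_pos: [0.4914, -0.0678, 0.1661]
orientation: [-3.132, 0.234, -0.001]
contact_force: [0.2, 0.4, -0.4]
grip_width: -0.0001
```

```bash
python3 -c "
from h import *
s,t=snap('b1.png',(240,160,100),(220,150,100))
c,q=np.cos(-.1506),np.sin(-.1506)
lx,ly=-.078,-.0985
plan((.5839+c*lx-q*ly,.0159+q*lx+c*ly,.114),-.1506,3,0)
"
```

```text
0.03 0.10 1.73 0.001 0; 0.03 0.10 1.73 0.001 0; 0.03 0.10 1.73 0.001 0
tilt [ 5.e-04  6.e-04 -1.e+00] yaw -0.147 pos [ 0.4915 -0.0667  0.166 ] F [-0.42  0.38 -0.69] t 13.85 w -0.0001
```

View pics/b1.png

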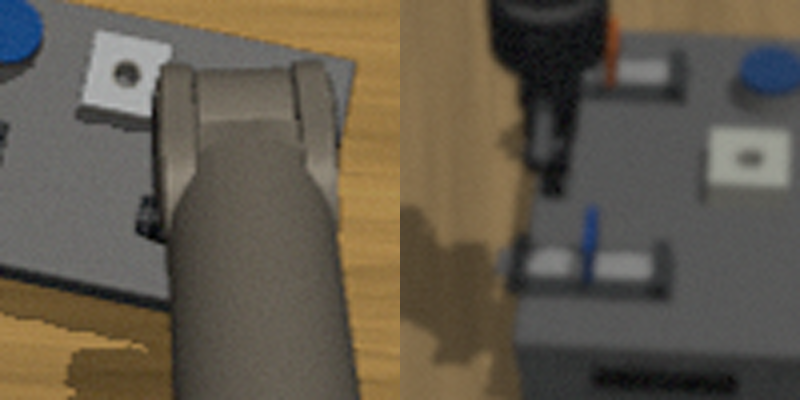

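>>> carry_out(
  series="0 0.1 1.8 0 0; 0.1 0.1 1.8 0 0; 0 0 1.5 0 0; 0.1 0 0 0 0; 0 0 0 0 0; 0 0 0 0 0",
)

```text
clock: 14.6
tcp_pos: [0.4932, -0.0704, 0.1156]
orientation: [3.133, -0.234, 0.002]
contact_force: [-0.5, 0.5, -0.1]
grip_width: 0.0001
```

```bash
python3 -c "
from h import *
s,t=snap('b2.png',(240,160,100),(220,150,100))
c,q=np.cos(-.1506),np.sin(-.1506)
lx,ly=-.078,-.0985
plan((.5839+c*lx-q*ly,.0159+q*lx+c*ly,.114),-.1506,1,0)
"
```

```text
-0.11 -0.06 0.14 0.001 0
tilt [ 1.e-03 -2.e-04 -1.e+00] yaw -0.1493 pos [ 0.493  -0.0705  0.1154] F [ 0.02 -0.03 -0.07] t 14.7 w -0.0001
```

View pics/b2.png

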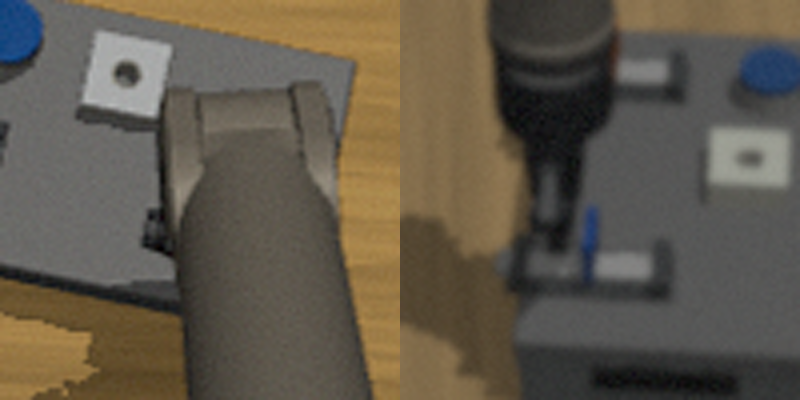

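>>> carry_out(
  series="0.1 0 0 0 0; 0.1 0 0 0 0; 0.1 0 0 0 0; 0.1 0 0 0 0; 0.05 0 0 0 0; 0.05 0 0 0 0; 0 0 0 0 0",
)

```text
clock: 15.58
tcp_pos: [0.4976, -0.0712, 0.1149]
orientation: [-3.133, 0.234, 0.0]
contact_force: [0.2, 0.5, 0.4]
grip_width: -0.0005
```

>>> carry_out(
  series="0.05 0 0 0 0; 0.05 0 0 0 0; 0.05 0 0 0 0; 0.05 0 0 0 0; 0 0 0 0 0",
)

```text
clock: 16.2
tcp_pos: [0.4987, -0.0714, 0.1147]
orientation: [3.133, -0.234, -0.003]
contact_force: [-3.9, 1.0, 2.1]
grip_width: -0.0002
```

>>> carry_out(
  series="0.04 0 -0.02 0 0; 0.04 0 -0.02 0 0; 0.04 0 0 0 0; 0 0 0 0 0",
)

```text
clock: 16.7
tcp_pos: [0.4992, -0.0715, 0.1147]
orientation: [3.133, -0.234, -0.005]
contact_force: [-5.2, 1.1, 2.4]
grip_width: -0.0
```

>>> carry_out(
  series="0.04 0 -0.02 0 0; 0.04 0 -0.02 0 0; 0.04 0 0 0 0; 0 0 0 0 0",
)

```text
clock: 17.2
tcp_pos: [0.4995, -0.0715, 0.1148]
orientation: [3.133, -0.234, -0.008]
contact_force: [-7.3, 1.0, 0.9]
grip_width: 0.0001
```

>>> carry_out(
  series="0.04 0 0 0 0; 0.04 0 0 0 0; 0.03 0 0 0 0; 0 0 0 0 0",
)

```text
clock: 17.7
tcp_pos: [0.5, -0.0716, 0.1148]
orientation: [3.133, -0.234, -0.01]
contact_force: [-8.5, 1.7, 4.0]
grip_width: -0.0001
```

>>> carry_out(
  series="0.04 0 -0.03 0 0; 0.04 0 -0.01 0 0; 0 0 0 0 0",
)

```text
clock: 18.08
tcp_pos: [0.5001, -0.0717, 0.1148]
orientation: [3.133, -0.234, -0.012]
contact_force: [-9.9, 2.9, 2.3]
grip_width: 0.0001
```

>>> carry_out(
  series="0.03 0 -0.02 0 0; 0.03 0 0 0 0; 0 0 0 0 0",
)

```text
clock: 18.45
tcp_pos: [0.5004, -0.0717, 0.1148]
orientation: [3.133, -0.234, -0.013]
contact_force: [-10.4, 3.5, 3.3]
grip_width: 0.0003
```

>>> carry_out(
  series="0.03 0 -0.03 0 0; 0 0 0 0 0; 0 0 0 0 0",
)

```text
clock: 18.82
tcp_pos: [0.5003, -0.0717, 0.1149]
orientation: [3.133, -0.234, -0.014]
contact_force: [-10.1, 2.7, 0.4]
grip_width: 0.0001
```

>>> carry_out(
  series="0.03 0 -0.01 0 0; 0.03 0 0 0 0; 0 0 0 0 0",
)

```text
clock: 19.2
tcp_pos: [0.5005, -0.0717, 0.1148]
orientation: [3.133, -0.234, -0.016]
contact_force: [-11.2, 2.1, -0.0]
grip_width: -0.0001
```

>>> carry_out(
  series="0.03 0 0 0 0; 0.02 0 0 0 0; 0 0 0 0 0",
)

```text
clock: 19.58
tcp_pos: [0.5008, -0.0717, 0.1148]
orientation: [3.133, -0.233, -0.016]
contact_force: [-12.6, 3.1, 1.3]
grip_width: -0.0004
```

>>> carry_out(
  series="-0.15 0 0 0 0; -0.3 0 0 0 0; -0.4 0 0 0 0; -0.8 0 0 0 0; 0 0 -1.5 0 0; 0 0 -2 0 0; 0 0 -2 0 0; 0 0 0 0 0",
)

```text
clock: 20.58
tcp_pos: [0.4914, -0.0701, 0.1742]
orientation: [3.133, -0.234, 0.008]
contact_force: [0.7, 0.1, 0.2]
grip_width: 0.0
```

```bash
python3 -c "
from h import *
s,t=snap('b3.png',(230,150,100),(220,150,100))
cv2.imwrite('pics/b3r.png',cv2.resize(s['color'][270:350,220:340],None,fx=6,fy=6,interpolation=cv2.INTER_CUBIC))
plan((.597,-.323,.17),-.24,6,0.6)
"
```

```text
2.39 3.90 0.04 0.015 0.6; 2.45 3.87 0.04 0.015 0.6; 2.51 3.83 0.04 0.015 0.6; 2.57 3.79 0.04 0.015 0.6; 2.62 3.75 0.04 0.015 0.6; 2.68 3.71 0.04 0.015 0.6
tilt [ 1.3e-03 -2.0e-04 -1.0e+00] yaw -0.1494 pos [ 0.4898 -0.0701  0.1721] F [-0.08  0.73 -0.32] t 20.675 w 0.0003
```

View pics/b3.png

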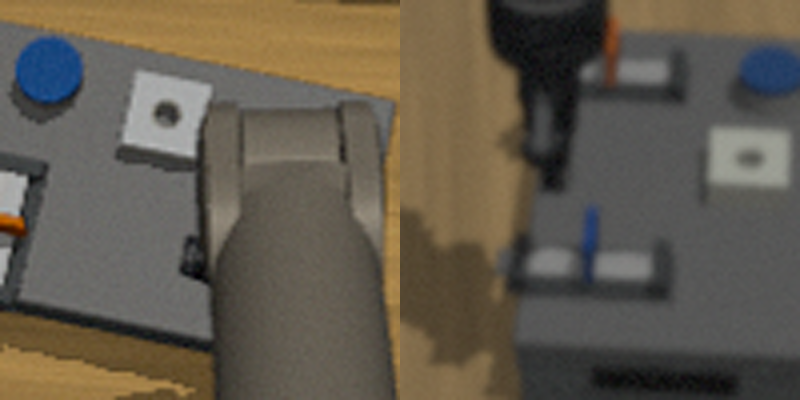

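View pics/b3r.png

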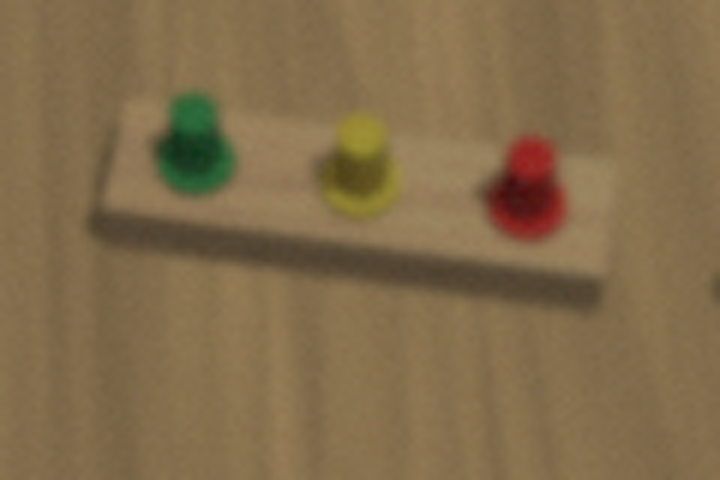

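>>> carry_out(
  series="2.4 3.9 0 0.02 0.6; 2.4 3.9 0 0.02 0.6; 2.5 3.8 0 0.02 0.6; 2.6 3.8 0 0.02 0.6; 2.6 3.8 0 0.01 0.6; 2.7 3.8 0 0 0.6; 0 0 0 0 0.6; 0 0 0 0 0.6",
)

```text
clock: 21.68
tcp_pos: [0.5929, -0.3245, 0.1705]
orientation: [-3.118, 0.374, 0.003]
contact_force: [0.7, 0.7, -0.2]
grip_width: 0.0515
```

```bash
python3 -c "
from h import *
plan((.597,-.325,.12),-.24,2,0.6)
s,t=snap('c1.png',(340,160,100),(250,230,100))
plan((.597,-.325,.12),-.24,2,0.6)
print(proj(s,r.get_obs()['tcp_pos']))
cv2.imwrite('pics/c1f.png',t['color'])
"
```

```text
0.20 -0.03 2.53 0.001 0.6; 0.20 -0.03 2.53 0.001 0.6
tilt [-0.0016  0.0015 -1.    ] yaw -0.2389 pos [ 0.5929 -0.3245  0.1705] F [ 0.72  0.67 -0.24] t 21.675 w 0.0515
0.20 0.02 2.56 0.001 0.6; 0.20 0.02 2.56 0.001 0.6
tilt [-9.0e-04  1.2e-03 -1.0e+00] yaw -0.2373 pos [ 0.5933 -0.3236  0.1712] F [-0.43 -0.16  0.19] t 21.775 w 0.051
[[308.29797046 270.73767075]]
```

View pics/c1.png

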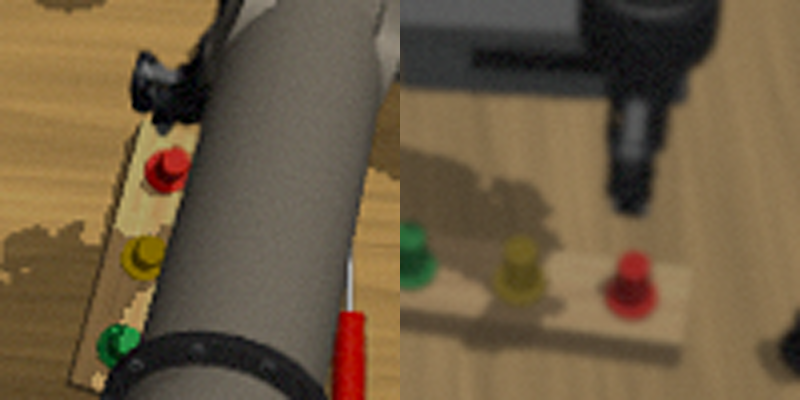

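>>> carry_out(
  series="0.15 0 2.4 0 0.6; 0.15 0.1 2.4 0 0.6; 0 0 1.5 0 0.6; 0 0 0 0 0.6; 0 0 0 0 0.6",
)

```text
clock: 22.4
tcp_pos: [0.5967, -0.3271, 0.1097]
orientation: [3.119, -0.374, 0.002]
contact_force: [1.1, -0.7, 0.1]
grip_width: 0.0515
```

```bash
python3 -c "
from h import *
s,t=snap('c2.png',(340,160,60),(270,260,60),6)
plan((.597,-.325,.048),-.24,2,0.6)
P=r.get_obs()['tcp_pos']
for f in (s,t):print(proj(f,[P,[P[0],P[1],.068]]))
"
```

```text
-0.02 -0.12 3.10 0.000 0.6; -0.02 -0.12 3.10 0.000 0.6
tilt [ 1.7e-03 -8.0e-04 -1.0e+00] yaw -0.2391 pos [ 0.5968 -0.3273  0.1099] F [-0.44  0.92 -0.08] t 22.5 w 0.0512
[[308.68565571 287.4300564 ]
 [307.82664315 297.34206599]]
[[386.90036965 196.84233749]
 [384.18502929 200.12185903]]
```

View pics/c2.png

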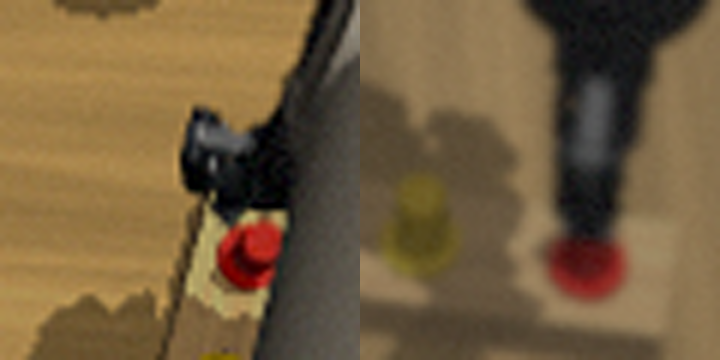

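>>> carry_out(
  series="0 -0.1 2.2 0 0.6; 0 0 2.2 0 0.6; 0 0 1.8 0 0.6; 0 0 0 0 0.6; 0 0 0 0 0.6; 0 0 0 0 0.6",
)

```text
clock: 23.25
tcp_pos: [0.597, -0.3265, 0.0476]
orientation: [3.119, -0.375, 0.002]
contact_force: [0.4, -0.4, -0.1]
grip_width: 0.0515
```

>>> carry_out(
  series="0 0 0 0 0.2; 0 0 0 0 0.15; 0 0 0 0 0.1; 0 0 0 0 0.1; 0 0 0 0 0.1; 0 0 0 0 0.1",
  grip_force=30,
)

```text
clock: 24.0
tcp_pos: [0.5974, -0.3248, 0.0475]
orientation: [-3.118, 0.373, -0.002]
contact_force: [1.1, 4.9, 6.2]
grip_width: 0.0211
```

>>> carry_out(
  series="0 -0.1 -0.5 0 0.1; 0 0 -1 0 0.1; 0 0 -2 0 0.1; 0 0 -3 0 0.1; 0 0 -3.5 0 0.1; 0 0 -3.5 0 0.1; 0 0 0 0 0.1; 0 0 0 0 0.1",
)

```text
clock: 25.0
tcp_pos: [0.5957, -0.3261, 0.1821]
orientation: [3.118, -0.376, -0.0]
contact_force: [-0.0, 0.2, -0.3]
grip_width: 0.021
```

```bash
python3 -c "
from h import *
s,t=snap('d1.png',(340,130,80),(260,220,80),5)
plan((.6335,.0093,.18),-.1506,8,0.1)
P=r.get_obs()['tcp_pos']
for f in (s,t):print(proj(f,[P]))
"
```

```text
-0.53 -4.18 0.01 -0.011 0.1; -0.49 -4.18 0.01 -0.011 0.1; -0.44 -4.19 0.01 -0.011 0.1; -0.39 -4.19 0.01 -0.011 0.1; -0.34 -4.20 0.01 -0.011 0.1; -0.30 -4.20 0.01 -0.011 0.1; -0.25 -4.20 0.01 -0.011 0.1; -0.20 -4.21 0.01 -0.011 0.1
tilt [-2.2e-03  3.0e-04 -1.0e+00] yaw -0.2398 pos [ 0.5955 -0.3254  0.1808] F [ 0.12  0.16 -0.99] t 25.1 w 0.0208
[[309.55862759 268.76305507]]
[[391.1384442  191.30540449]]
```

View pics/d1.png

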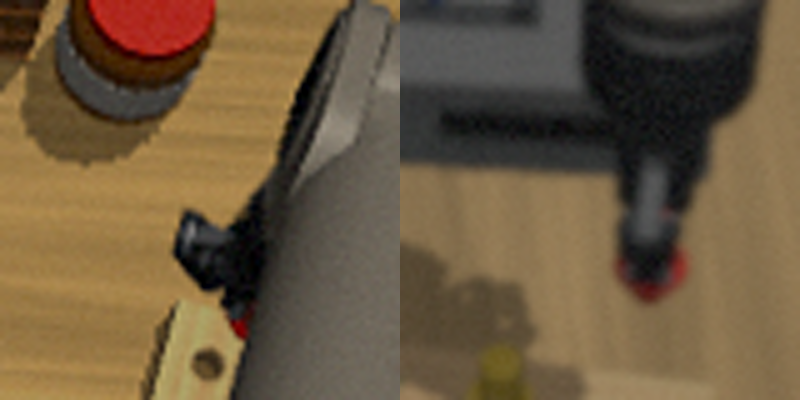

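```bash
python3 - <<'E'
from h import *
s=eyes.grab_frame("side");t=eyes.grab_frame("top")
print("rackhole top",atz(t,(381.4,202.8),.03), "g",)
c=t["color"]
cv2.imwrite("pics/soc.png",cv2.hconcat([cv2.resize(c[160:200,250:300],None,fx=8,fy=8,interpolation=cv2.INTER_CUBIC),cv2.resize(s["color"][170:210,280:330],None,fx=8,fy=8,interpolation=cv2.INTER_CUBIC)]))
cv2.imwrite("pics/rk.png",cv2.hconcat([cv2.resize(c[185:225,360:410],None,fx=8,fy=8,interpolation=cv2.INTER_CUBIC),cv2.resize(s["color"][260:300,285:335],None,fx=8,fy=8,interpolation=cv2.INTER_CUBIC)]))
for f in (t,s):
  u=spotter.mark_of(f,"socket"); print([(x["uv"],x["confidence"]) for x in u[:2]], [atz(f,x["uv"],.104) for x in u[:1]])
E
```

```text
rackhole top [ 0.5971581  -0.32596261  0.03      ] g
[([273.1, 178.4], 0.72)] [array([0.63281308, 0.00450651, 0.104     ])]
[([304.7, 190.0], 0.58), ([239.4, 136.3], 0.46)] [array([0.62722768, 0.00852543, 0.104     ])]
```

View pics/soc.png

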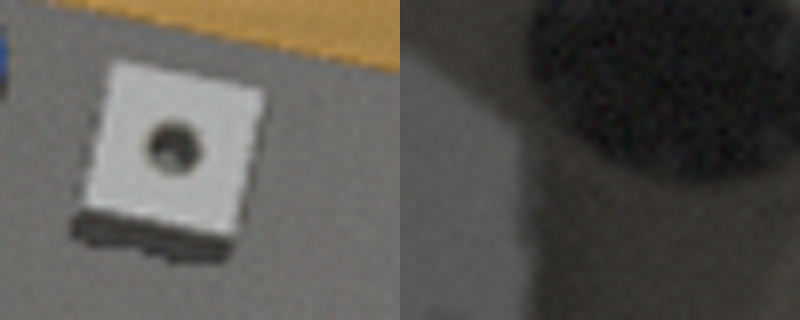

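View pics/rk.png

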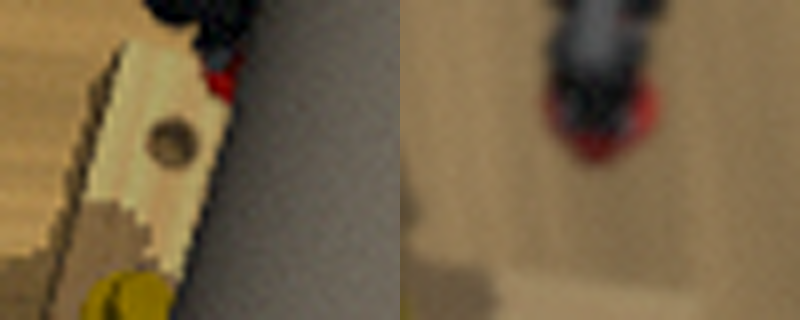

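```bash
python3 - <<'E'
from h import *
s=eyes.grab_frame("side");t=eyes.grab_frame("top")
print(atz(t,(271.75,178.5),.104),atz(s,(307.4,189.4),.104),atz(t,(381.6,202.9),.03))
plan((.633,.0095,.185),-.1506,8,0.1)
E
```

```text
[0.63227634 0.00839826 0.104     ] [0.63516792 0.01037055 0.104     ] [ 0.59688471 -0.32658386  0.03      ]
-0.55 -4.17 -0.05 -0.011 0.1; -0.50 -4.18 -0.05 -0.011 0.1; -0.45 -4.18 -0.05 -0.011 0.1; -0.41 -4.19 -0.05 -0.011 0.1; -0.36 -4.19 -0.05 -0.011 0.1; -0.31 -4.20 -0.05 -0.011 0.1; -0.27 -4.20 -0.05 -0.011 0.1; -0.22 -4.20 -0.05 -0.011 0.1
tilt [-9.e-04  4.e-04 -1.e+00] yaw -0.2391 pos [ 0.5963 -0.3251  0.1811] F [-0.17 -0.21 -0.32] t 25.4 w 0.0211
```

>>> carry_out(
  series="-0.5 -4.2 -0.5 -0.01 0.1; -0.5 -4.2 -0.5 -0.01 0.1; -0.4 -4.2 0 -0.01 0.1; -0.4 -4.2 0 -0.01 0.1; -0.4 -4.2 0 -0.01 0.1; -0.3 -4.2 0 -0.01 0.1; -0.3 -4.2 0 -0.01 0.1; -0.2 -4.2 0 -0.02 0.1",
)

```text
clock: 26.4
tcp_pos: [0.6354, 0.0114, 0.1916]
orientation: [3.133, -0.233, -0.0]
contact_force: [1.6, -0.5, -1.5]
grip_width: 0.0211
```

>>> carry_out(
  series="0 0 0 0 0.1; 0 0 0 0 0.1; 0 0 0 0 0.1",
)

```text
clock: 26.78
tcp_pos: [0.6353, 0.008, 0.1916]
orientation: [3.132, -0.238, -0.0]
contact_force: [0.7, -0.4, -1.3]
grip_width: 0.0209
```

```bash
python3 - <<'E'
from h import *
s,t=snap('e1.png',(240,140,60),(280,150,60),6)
plan((.633,.0095,.155),-.1506,2,0.1)
P=r.get_obs()['tcp_pos']
for f in (s,t):print(proj(f,[P,P-[0,0,.0375],P-[0,0,.0155]]))
E
```

```text
-0.12 -0.04 1.83 -0.000 0.1; -0.12 -0.04 1.83 -0.000 0.1
tilt [-1.e-04 -6.e-04 -1.e+00] yaw -0.1514 pos [0.6353 0.0084 0.1917] F [ 0.09  0.34 -0.63] t 26.875 w 0.0212
[[309.0075855  166.61547578]
 [308.3624598  176.81981228]
 [308.73830424 170.88110163]]
[[271.27929003 168.95352814]
 [271.51351652 172.72524284]
 [271.37748106 170.5349034 ]]
```

View pics/e1.png

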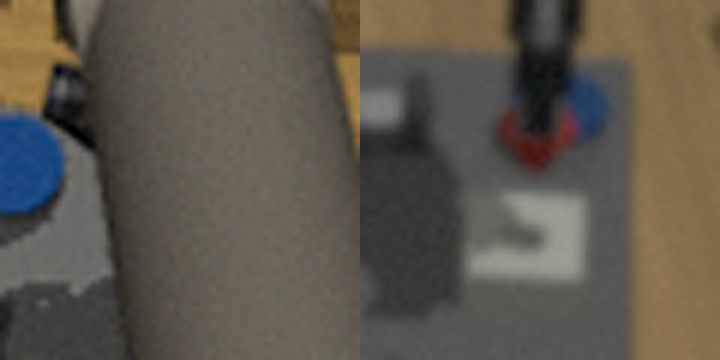

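>>> carry_out(
  series="-0.15 0 1.3 0 0.1; -0.15 -0.1 1.3 0 0.1; 0 0 0 0 0.1; 0 0 0 0 0.1",
)

```text
clock: 27.38
tcp_pos: [0.6325, 0.0115, 0.1655]
orientation: [-3.133, 0.234, 0.0]
contact_force: [-0.6, 0.5, -0.1]
grip_width: 0.021
```

```bash
python3 - <<'E'
from h import *
s,t=snap('e2.png',(240,140,60),(280,150,60),6)
plan((.633,.0095,.145),-.1506,2,0.1)
P=r.get_obs()['tcp_pos']
for f in (s,):print(proj(f,[P,P-[0,0,.0375],P-[0,0,.0155], [P[0],P[1],.104]]))
h=cv2.cvtColor(s["color"],cv2.COLOR_BGR2HSV).astype(int)[150:210,280:340]
m=((h[...,0]<10)|(h[...,0]>170))&(h[...,1]>130)&(h[...,2]>40)
for v in range(60):
    u=np.where(m[v])[0]
    if len(u):print(v+150,u.min()+280,u.max()+280,end=' | ')
E
```

```text
0.02 0.10 1.05 0.001 0.1; 0.02 0.10 1.05 0.001 0.1
tilt [ 7.e-04  0.e+00 -1.e+00] yaw -0.1492 pos [0.6329 0.0115 0.1661] F [-0.08  0.73 -0.33] t 27.475 w 0.0211
[[307.5467532  172.92238093]
 [306.93675178 182.86138978]
 [307.29214872 177.0766473 ]
 [306.54804687 189.16964229]]
176 303 313 | 177 303 313 | 178 303 313 | 179 306 308 | 180 305 310 | 181 306 309 | 182 306 308 |
```

View pics/e2.png

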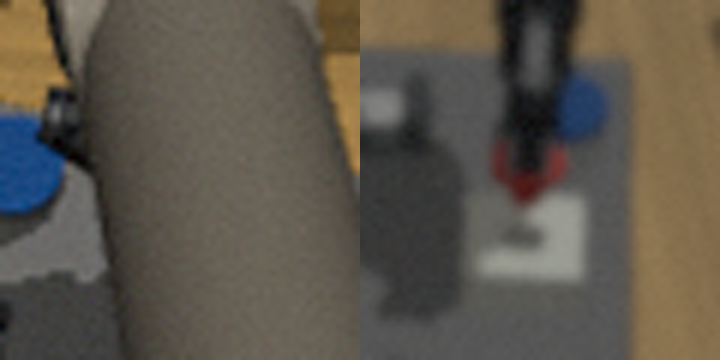

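>>> carry_out(
  series="0.03 0.15 1 0 0.1; 0 0 1 0 0.1; 0 0 0 0 0.1; 0 0 0 0 0.1",
)

```text
clock: 27.98
tcp_pos: [0.6326, 0.01, 0.1456]
orientation: [-3.133, 0.234, 0.0]
contact_force: [0.5, 0.3, -0.3]
grip_width: 0.0211
```

```bash
python3 - <<'E'
from h import *
s,t=snap('e3.png',(240,140,60),(280,150,60),6)
plan((.633,.010,.1215),-.1506,1,0.1)
E
```

```text
0.02 -0.01 2.45 0.001 0.1
tilt [ 5.e-04  1.e-04 -1.e+00] yaw -0.1492 pos [0.6328 0.01   0.146 ] F [-0.26 -0.42  0.17] t 28.075 w 0.0212
```

View pics/e3.png

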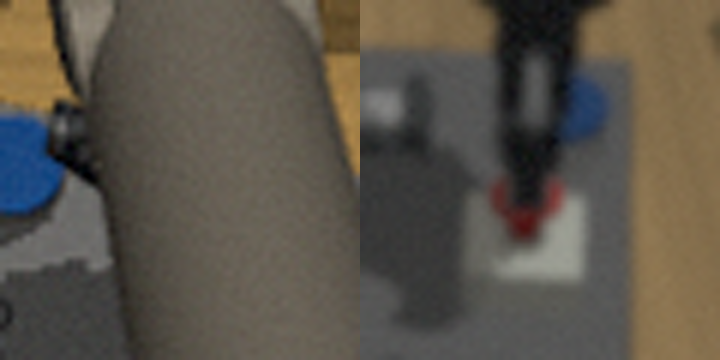

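Looks aligned (shank tip at crop 525 over the hole at 525). Descend gently.

>>> carry_out(
  series="0 0 0.2 0 0.1; 0 0 0.2 0 0.1; 0 0 0.2 0 0.1; 0 0 0 0 0.1",
)

```text
clock: 28.58
tcp_pos: [0.6328, 0.0106, 0.1398]
orientation: [-3.132, 0.233, -0.001]
contact_force: [0.7, 1.7, -0.0]
grip_width: 0.021
```

>>> carry_out(
  series="0 -0.05 0.2 0 0.1; 0 0 0.2 0 0.1; 0 0 0.2 0 0.1; 0 0 0 0 0.1",
)

```text
clock: 29.08
tcp_pos: [0.6326, 0.0107, 0.1334]
orientation: [-3.133, 0.234, 0.0]
contact_force: [1.4, 2.1, -1.6]
grip_width: 0.0212
```

>>> carry_out(
  series="0.05 -0.05 0.3 0 0.1; 0 0 0.3 0 0.1; 0 0 0.3 0 0.1; 0 0 0.15 0 0.1; 0 0 0 0 0.1",
)

```text
clock: 29.7
tcp_pos: [0.6331, 0.0108, 0.1229]
orientation: [3.133, -0.234, -0.001]
contact_force: [1.3, 1.6, -1.5]
grip_width: 0.0208
```

>>> carry_out(
  series="0 -0.03 0.1 0 0.1; 0 0 0.1 0 0.1; 0 0 0 0 0.1",
)

```text
clock: 30.08
tcp_pos: [0.6333, 0.0109, 0.1215]
orientation: [3.132, -0.234, 0.0]
contact_force: [-0.9, 0.3, 2.3]
grip_width: 0.0209
```

>>> carry_out(
  series="0 0 0.1 0 0.1; 0 0 0 0 0.1",
)

```text
clock: 30.32
tcp_pos: [0.6334, 0.0109, 0.1214]
orientation: [3.132, -0.235, 0.001]
contact_force: [-4.5, 0.7, 9.6]
grip_width: 0.0211
```

Firmly seated. Release (opening to 50 mm only) and rise.

>>> carry_out(
  series="0 0 -0.1 0 0.3; 0 0 0 0 0.55; 0 0 0 0 0.55; 0 0 0 0 0.55; 0 0 0 0 0.55",
)

```text
clock: 30.95
tcp_pos: [0.6332, 0.0111, 0.1211]
orientation: [3.133, -0.234, -0.0]
contact_force: [0.4, -0.3, -0.2]
grip_width: 0.047
```

>>> carry_out(
  series="0 0 -1 0 0.55; 0 0 -2 0 0.55; 0 0 -3 0 0.55; 0 0 -4 0 0.55; -4 2 -2 0 0.55; -5 3 0 0 0.55; -5 3 0 0 0.55; 0 0 0 0 0.55",
)

```text
clock: 31.95
tcp_pos: [0.4793, -0.0494, 0.2424]
orientation: [3.13, -0.24, -0.001]
contact_force: [0.2, 0.3, 0.2]
grip_width: 0.0469
```

```bash
python3 - <<'E'
from h import *
s,t=snap('f1.png',(200,140,100),(230,140,100))
cv2.imwrite('pics/f1t.png',t['color']);cv2.imwrite('pics/f1s.png',s['color'])
plan((.5,0,.25),-.15,1,.55)
E
```

```text
0.93 -4.92 -0.71 0.000 0.55
tilt [ 3.1e-03 -3.0e-04 -1.0e+00] yaw -0.1498 pos [ 0.4835 -0.0473  0.2429] F [ 0.13  0.49 -0.03] t 32.05 w 0.0468
```

View pics/f1.png

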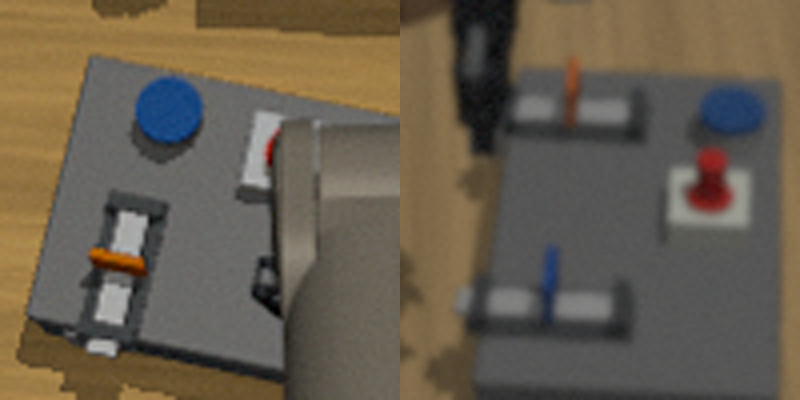

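View pics/f1s.png

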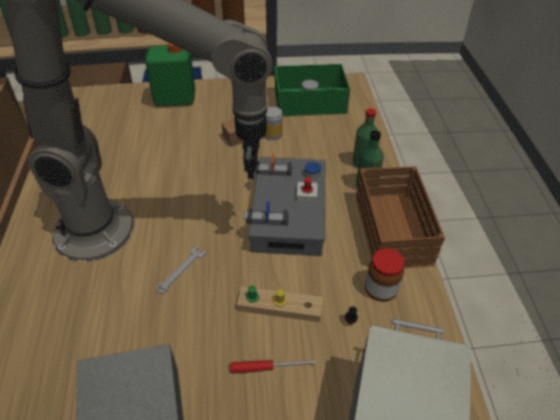

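```bash
python3 -c "
from bench import r
print(r.hand_in())"
```

```text
the job is handed in; nothing more can be done
None
```

Both bolts were too stiff, so the red tag is now in the white socket and the job is handed in (about 32 s of 72 s used; no verdict was reported).

- **Orange bolt:** I pushed its tab slowly to about 11.8 N. It moved roughly 4 mm with the force still rising, so I let it go and it sprang back.
- **Blue bolt:** It moved about 2 mm. The last reading was about 12.9 N along the track, slightly above the 12 N guide but below 15 N. I backed off and it sprang back.
- **Red tag:** It went in to the expected seating height. A light extra press met resistance (about 10 N upward) without moving it, and I then let go.

**Last pictures:** Both tabs were back at rest and the red tag stood upright in the socket with its collar on the block. The green and yellow tags were still in the rack, and the tin, screwdriver, black look-alike and can looked undisturbed. The carton was partly hidden behind the arm and I did not check it separately. The arm was clear of everything.

**Disagreements between checks:** The two cameras differed by 2–3 mm on the socket position. I settled that with a close look and by feel during insertion. The force readings varied by around 1 N. For orange, 11.8 N at 4 mm puts the peak at roughly 14–19 N, depending on how the resistance rises.

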